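# Dispense one blank and push it into the locating fence

### The job

Press the plunger of the blank dispenser all the way down once and let it come back up, so that a single round metal blank comes out onto the bench. Then push that blank along the bench with the fingertips into the H-shaped fence, between its two rails, until it touches the crossbar. Do not pick up or tip the blank, keep the other blanks inside the dispenser, and leave the things lying around undisturbed.

Things in the scene. Friction and masses are not known exactly. Their poses are not given: they have to be found in the camera images.
- dispenser: Grey steel dispenser fixed to the bench: a square magazine (45.5 x 45.5 mm, 46 mm high, slit in its front) and behind it, at +x, a low housing (to x = 97.5 mm, 45 mm wide, 35 mm high) with the plunger. Origin on the bench under the magazine's axis; z up; -x is the front, where blanks come out of the low outlet. Three blanks are stacked in it.
- plunger_top (a point): Centre of the top face of the black round plunger cap (32 mm across, 12 mm thick), 48 mm behind the magazine's axis; at rest 77 mm above the bench. It is pressed straight down. A linkage drives a flat steel shuttle out of the outlet at 2.08 times the plunger's travel: it pushes the lowest blank out, and draws back as the plunger rises.
- plunger (a joint): Plunger travel, m: 0 up, 0.024 fully down (hard stop). A spring returns it; about 8 N hold it fully down, plus a few N to shift the blank. Each full stroke puts out one blank.
- blank1: The lowest blank, which comes out first: plain aluminium disc, 34 mm across, 12 mm thick, about 30 g. Origin at the centre of its underside; z is its axis. At the start it lies on the bench inside the magazine; a slow full stroke leaves its centre about 50 mm in front of the magazine's axis (about 10 mm gap to the magazine), flat on the bench.
- blank2: Second blank in the stack, the same disc; after the stroke it drops to the bench inside the magazine and must stay inside it. Origin at the centre of its underside.
- blank3: Third blank, on top of the second, the same disc; stays inside the magazine. Origin at the centre of its underside.
- fence: Plain steel H lying on the bench, fixed, left or right of the outlet, 10 mm high. Two rails along its y, 100 mm long, 8 mm wide, 48 mm apart inside, joined at mid-length by a crossbar along x, 10 mm thick (y = -5 to 5 mm). Open at both ends, floor is bare bench; either end will do. A blank touching the crossbar has its centre 22 mm from the origin along y. Origin: the H's centre, on the bench.
- tape: Bystander: yellow roll of tape lying flat, 80 mm across, 24 mm high, on the side of the outlet where the fence is not. Origin at the centre of its underside.
- pot: Bystander: small white pot with a black cap, 48 mm across, 50 mm high. Origin at the centre of its underside.
- screwdriver_grip (a point): Bystander: screwdriver lying on the bench between robot and dispenser, roughly across; the point is on its handle.
- labjack: Small steel scissor jack, folded down, 90 x 80 mm and 53 mm high, with a black knob on the far side; heavy and fixed. Origin at the centre of its underside.
Things that resemble listed ones, but are neither listed nor needed, are in the scene too. What is shaped like the dispenser but orange is not meant.

How it is judged:
By the outcome, as a careful person would: the job done as asked, in the order asked, and still so for the second after the job is handed in, with the robot touching nothing.
It also fails if it takes over 61 s, if anything falls off the work surface, if the arm or the gripper's body presses on something with over 40 N, if the wrist force passes 120 N, or if a joint passes its speed limit or range.

### The arm

A 6-joint arm with a two-finger parallel gripper is mounted at the origin on the work surface. World frame = base frame: x ahead of the robot, y to its left, z up, the work surface at z = 0. Lengths are in m, angles in rad, forces in N, time in s.
With the tool pointing down it reaches from about 0.3 to 0.825 m from the base axis. Payload 5.4 kg.
Tool frame: the origin (TCP) lies at the very end of the fingers, on their centre line; the grasp point (between the pads) lies 19 mm behind it; z points along the fingers, y is the line along which they close (so a half turn about z gives the same grasp; the last joint's range is limited). The gripper opens to 92 mm and grips with 3 to 60 N. Pads are 20 mm wide; open, the fingers measure 128 mm over their backs; the gripper's body (75 mm by 189 mm) begins 69 mm behind the grasp point.
Start: joints at [-1.348, 0.158, 1.597, -0, 1.386, -0.21], TCP at [0.241, -0.522, 0.215] pointing down, gripper open.
Joint ranges: [-2.91, 2.91], [-0.94, 2.29], [0.18, 2.7], [-1.29, 4.43], [0.17, 2.64], [-3, 3]. Speed limits (rad/s): [2.57, 2.57, 3.14, 3.14, 3.14, 3.14].

### API

Orientations are given as a rotation vector (axis times angle).
In Python, from workcell import bot gives the robot as it stands. Calls block until the motion is done:
- bot.goto(position, orientation): joint-space move of the TCP to a pose.
- bot.line_to(position, rot=None, max_speed=0.15): straight line of the TCP; rot=None keeps the orientation; max_speed is the mean speed in m/s.
- bot.set_joints(angles): joint-space move.
- bot.set_gripper(opening, newtons=None): opening from 0.0 (shut) to 1.0 (fully open); newtons is the grip in N (None keeps the last); returns when the fingers have stopped.
- bot.hold(seconds).
- bot.inverse_kinematics(position, orientation): joint angles nearest the present ones, or None.
- bot.read_camera(name): name is "scene" or "top" or "wrist"; returns a dict with "pixels" (480x640x3 uint8, blue, green, red), "fx", "fy", "cx", "cy" (pixels), "R" (3x3) and "t" (3): a world point X has camera coordinates R X + t. Camera axes: x right, y down, z forward; pixel columns grow to the right and rows downward; lengths in m; the calibration is good to about 2 mm. A picture is of the moment at which its call begins. There is no depth.
A pose or a line that the arm cannot do raises bot.MotionError and nothing moves.
- bot.job_done(): hands the job in; it is judged then, once.
Readings, each from a call of its own:
- bot.current_clock(): time.
- bot.current_joints(): joint angles.
- bot.current_joint_vel(): joint speeds.
- bot.current_effort(): joint torques, N m.
- bot.current_ee_pos(): TCP position.
- bot.current_tool_rot(): TCP orientation.
- bot.current_contact_force(): force on the tool from outside, world axes, zero at the start.
- bot.current_ft_torque(): the same for the moment, N m.
- bot.current_opening(): opening from 0.0 (shut) to 1.0 (fully open).
- bot.current_grip_force(): force on a finger pad.
Only numpy, scipy, OpenCV 4.12 (cv2) and the standard library are available. Lean on these libraries where they do the work, as an engineer would, in place of code of your own. Each camera call takes 0.05 s, during which the arm holds its last target. There are 200 camera calls.

## Working session

There is one attempt and no reset: what is moved stays moved. The work goes in short steps, each a Python script; the robot and the scene stay as the last script left them, time stands still between calls to the robot, and variables do not carry over. Pictures are saved under pics/ and viewed, at most 10 in all, crops included, and the job is handed in when it is done.

```bash
mkdir -p pics; ls; python3 - <<'E'
from workcell import bot
import cv2, pickle
d={}
for n in ("scene","top"):
    c=bot.read_camera(n); d[n]=c; cv2.imwrite(f"pics/{n}0.png",c["pixels"])
    print(n,c["fx"],c["cx"],c["cy"],c["R"],c["t"])
pickle.dump(d,open("cams.pkl","wb"))
print(bot.current_clock(),bot.current_tool_rot())
E
```

```text
pics
scene 505.31694564355087 321.892767911588 238.42884824589476 [[-7.70530604e-01  6.37402818e-01  4.85383355e-04]
 [ 4.70540495e-01  5.69330813e-01 -6.74132084e-01]
 [-4.29970034e-01 -5.19211010e-01 -7.38610653e-01]] [ 0.49115447 -0.23459212  1.28003677]
top 496.0569225627916 322.9061786180285 244.78283409241365 [[ 0.01780629 -0.9998222  -0.0062056 ]
 [-0.98835481 -0.01666329 -0.15125182]
 [ 0.15112152  0.00882657 -0.98847579]] [-0.03616508  0.61188576  0.84075819]
0.1 [-3.06673014e+00 -6.74184710e-01  2.46594174e-05]
```

View pics/top0.png

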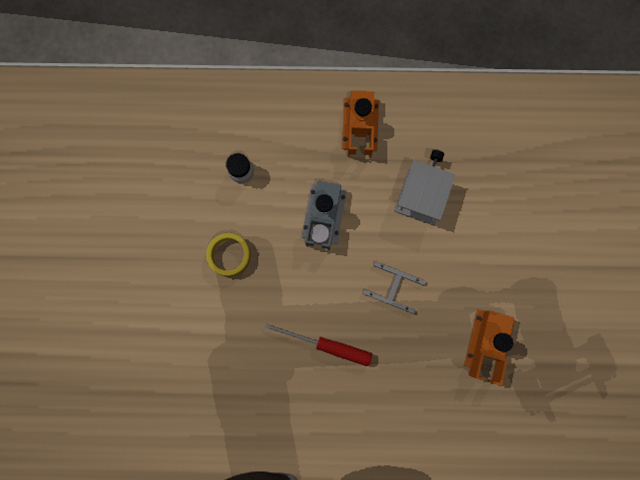

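View pics/scene0.png

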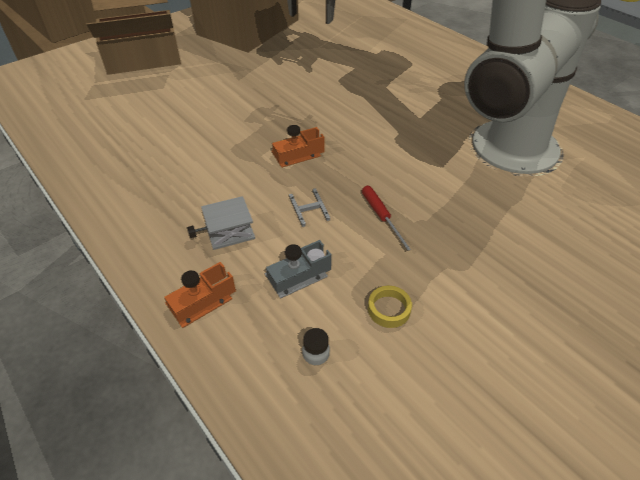

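Top view: the grey dispenser has its cap at (324,203) and top blank at (320,233). The H fence is centred near (395,288), the tape at (228,255), the labjack at (426,190) and the pot at (239,167). The screwdriver runs from (267,326) to (371,358). The scene view agrees, with the grey dispenser's cap at (293,254). The fence is to the right of the outlet (-y), and its left mouth roughly faces the blank's exit spot.

```bash
cat > h.py <<'E'
import numpy as np, cv2
from scipy.spatial.transform import Rotation as Ro
def ray(c,uv,z):
    uv=np.atleast_2d(uv).astype(float)
    d=np.c_[(uv[:,0]-c["cx"])/c["fx"],(uv[:,1]-c["cy"])/c["fy"],np.ones(len(uv))]@np.array(c["R"])
    o=-np.array(c["R"]).T@np.array(c["t"])
    return (o+d*((z-o[2])/d[:,2])[:,None])[:,:2]
def proj(c,X):
    p=np.array(c["R"])@np.array(X)+np.array(c["t"]); return np.array([c["fx"]*p[0]/p[2]+c["cx"],c["fy"]*p[1]/p[2]+c["cy"]])
def blob(mask,roi):
    x0,x1,y0,y1=roi; m=np.zeros_like(mask); m[y0:y1,x0:x1]=mask[y0:y1,x0:x1]
    cs,_=cv2.findContours(m,cv2.RETR_EXTERNAL,cv2.CHAIN_APPROX_NONE)
    k=max(cs,key=cv2.contourArea); return k[:,0,:],cv2.contourArea(k)
def down(yaw): # tool down, tool y axis at world angle yaw
    y=np.array([np.cos(yaw),np.sin(yaw),0]); z=np.array([0,0,-1.]); x=np.cross(y,z)
    return Ro.from_matrix(np.c_[x,y,z]).as_rotvec()
E
python3 - <<'E'
from h import *; import pickle
d=pickle.load(open("cams.pkl","rb")); c=d["top"]; im=c["pixels"]; hsv=cv2.cvtColor(im,cv2.COLOR_BGR2HSV)
S,V=hsv[...,1],hsv[...,2]
def rep(n,m,roi,z):
    k,a=blob(m.astype(np.uint8)*255,roi); P=ray(c,k,z); (cx,cy),r=cv2.minEnclosingCircle(P.astype(np.float32)*1000)
    print(n,a,"circ",round(cx,1),round(cy,1),round(r,1),"rect",cv2.minAreaRect(P.astype(np.float32)*1000)); return P
rep("cap",V<45,(310,338,190,216),.077)
rep("blank3",(V>130)&(S<60),(305,335,220,246),.036)
rep("fence",S<70,(355,435,255,320),.010)
rep("disp",S<90,(295,352,172,255),.0)
rep("tape",(S>150),(200,256,228,282),.024)
rep("screw",(S>180),(310,380,330,370),.012)
rep("jack",S<70,(385,460,160,230),.053)
big=cv2.resize(im[165:330,290:440],None,fx=4,fy=4,interpolation=cv2.INTER_CUBIC)[:600,:800]
cv2.imwrite("pics/crop.png",big)
E
```

```text
cap 228.0 circ 682.1 -26.9 16.4 rect ((682.6183471679688, -26.39962387084961), (30.47617530822754, 28.004804611206055), 0.9409489631652832)
blank3 12.0 circ 624.5 -13.7 7.3 rect ((624.4276733398438, -13.653390884399414), (12.813752174377441, 9.044509887695312), 31.679141998291016)
fence 586.5 circ 542.1 -157.8 59.0 rect ((541.7636108398438, -156.92506408691406), (101.30897521972656, 65.1363525390625), 69.3462142944336)
disp 2269.0 circ 677.6 -24.7 68.9 rect ((677.8602905273438, -25.139732360839844), (72.47652435302734, 130.833740234375), 80.11785888671875)
tape 1457.5 circ 595.3 147.3 41.1 rect ((595.3351440429688, 147.4329071044922), (81.66058349609375, 78.0139389038086), 60.067012786865234)
screw 666.0 circ 425.2 -66.7 49.7 rect ((424.740478515625, -66.642333984375), (99.13693237304688, 24.07309913635254), 72.8771743774414)
jack 2516.0 circ 710.9 -207.2 65.1 rect ((716.2931518554688, -209.28533935546875), (84.40258026123047, 117.22930145263672), 71.0989990234375)
```

View pics/crop.png

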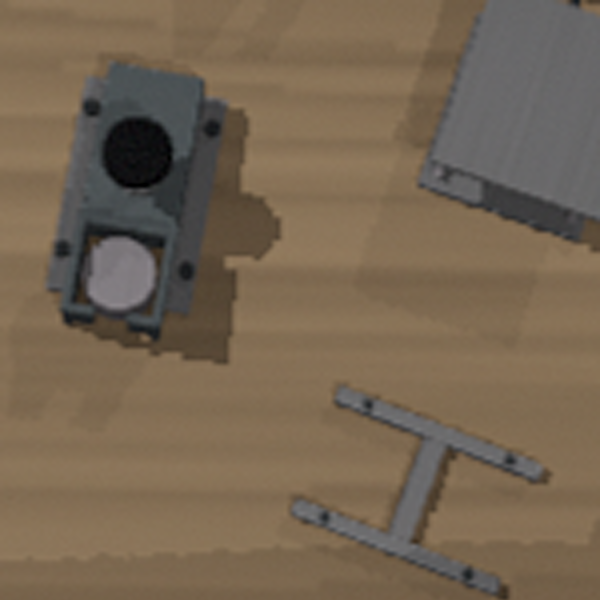

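The crop confirms the geometry: the fence rectangle measures 101 x 65 mm (nominal 100 x 64), and the blank's top is centred at crop (120,272). Next is the press.

```bash
python3 - <<'E'
from h import *; import pickle
from workcell import bot
d=pickle.load(open("cams.pkl","rb"))
c=d["top"]; print("axis from blank3",ray(c,[320,233],.036), "cap",ray(c,[324.3,203],.077),"cap scene",ray(d["scene"],[293.3,252],.077))
cap=np.array([.682,-.0265]); o=down(np.radians(-12))
bot.set_gripper(0.0,20)
q=bot.inverse_kinematics([*cap,.20],o); print(q)
bot.goto([*cap,.20],o); bot.line_to([*cap,.083],max_speed=.15)
print("F0",bot.current_contact_force())
z=.083
for z in [.075,.07,.065,.06,.056,.0545]:
    bot.line_to([*cap,z],max_speed=.03); print(z,np.round(bot.current_contact_force(),1),np.round(bot.current_ee_pos(),4))
while z>.0495:
    z-=.0005; bot.line_to([*cap,z],max_speed=.02); f=np.array(bot.current_contact_force()); print(round(z,4),f.round(1),round(bot.current_ee_pos()[2],4))
    if np.linalg.norm(f)>25: break
bot.hold(.3); bot.line_to([*cap,.085],max_speed=.03); print(bot.current_contact_force()); bot.line_to([*cap,.2],max_speed=.2)
c=bot.read_camera("top"); cv2.imwrite("pics/top1.png",c["pixels"]); print(bot.current_clock())
cv2.imwrite("pics/crop1.png",cv2.resize(c["pixels"][165:330,290:440],None,fx=3.6,fy=3.6,interpolation=cv2.INTER_CUBIC))
E
```

```text
axis from blank3 [[ 0.63557452 -0.01979594]] cap [[ 0.68169001 -0.02694663]] cap scene [[ 0.68853208 -0.02157243]]
[-2.15427024e-01  4.43903049e-01  1.27587441e+00 -4.44089210e-16
  1.42181520e+00 -5.98751346e-03]
F0 [ 0.72603171  0.70414188 -0.32606691]
0.075 [ 1.7 -0.4  2.2] [ 0.6827 -0.0267  0.0757]
0.07 [ 2.  -0.9  3.5] [ 0.6826 -0.0267  0.0704]
0.065 [ 3.  -0.6  4.9] [ 0.6826 -0.0266  0.0655]
0.06 [ 2.7 -0.3  5.3] [ 0.6826 -0.0267  0.0606]
0.056 [ 2.7 -1.3  6.3] [ 0.6826 -0.0267  0.0568]
0.0545 [ 2.  -0.3  7. ] [ 0.6826 -0.0266  0.0554]
0.054 [2.1 0.1 6.1] 0.055
0.0535 [ 0.5 -0.5  7.3] 0.0546
0.053 [ 0.8 -1.2  6.9] 0.0541
0.0525 [ 1.1 -1.3  7.9] 0.0536
0.052 [ 1.1 -0.3  8.7] 0.0534
0.0515 [-1.1  0.1 11.8] 0.0533
0.051 [-2.7 -0.  13.5] 0.0533
0.0505 [-2.8  0.  14.8] 0.0533
0.05 [-4.4  0.6 18.5] 0.0533
0.0495 [-5.4  0.2 19.9] 0.0532
[-0.30065774  1.20328034 -0.24518295]
11.55
```

View pics/crop1.png

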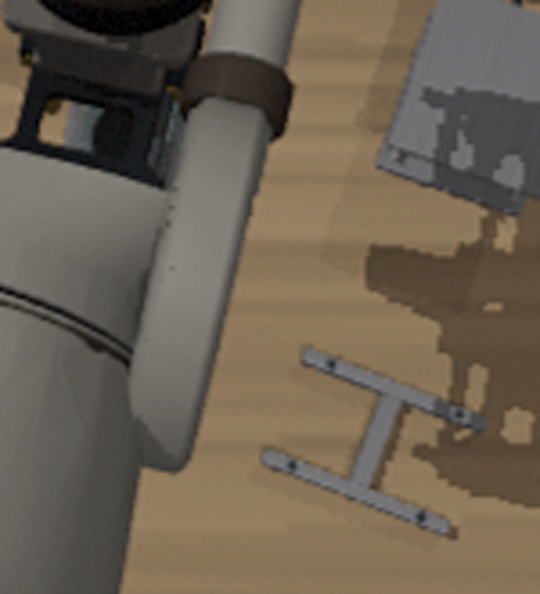

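The top view is blocked by the arm. The hard stop showed clearly at z = 0.0533. I'll move aside to the push standoff and look there.

```bash
python3 - <<'E'
from h import *
from workcell import bot
o=down(np.radians(-14))
bot.goto([.59,.09,.16],o)
bot.set_gripper(.045)
ims=[]
for n in ("top","scene","wrist"):
    c=bot.read_camera(n); im=c["pixels"]
    u=proj(c,[.5855,-.0104,.012]); print(n,u)
    hsv=cv2.cvtColor(im,cv2.COLOR_BGR2HSV); x,y=u.astype(int); r=28 if n!="wrist" else 90
    m=((hsv[...,1]<60)&(hsv[...,2]>100)).astype(np.uint8)*255
    try:
        k,a=blob(m,(max(x-r,0),x+r,max(y-r,0),y+r)); P=ray(c,k,.012).astype(np.float32)*1000; print(a,cv2.minEnclosingCircle(P))
    except Exception as e: print(e)
    s=im[max(y-80,0):y+80,max(x-80,0):x+80] if n!="wrist" else im
    ims.append(cv2.resize(s,(400,300) if n=="wrist" else (300,300)))
cv2.imwrite("pics/b.png",cv2.resize(np.hstack(ims),(800,240)));print(bot.current_clock(),bot.current_opening())
E
```

```text
top [314.56949893 261.85133017]
243.0 ((587.9288940429688, -10.579201698303223), 17.428857803344727)
scene [338.3544225  251.69195777]
275.5 ((608.54443359375, -18.239519119262695), 36.07510757446289)
wrist [336.47172541 321.70784588]
1018.0 ((555.2669677734375, 11.620843887329102), 38.33405685424805)
12.625 0.040239594588327474
```

View pics/b.png

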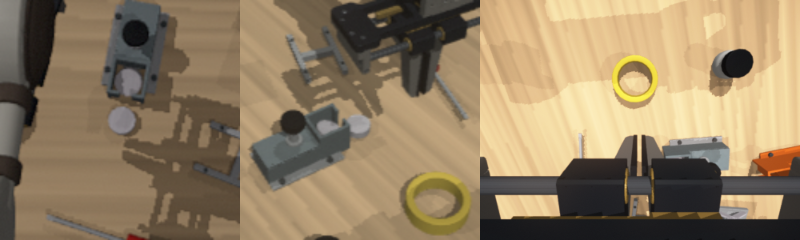

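The top view shows the blank lying flat just in front of the outlet, measured at (0.588, -0.0106) with r = 17.4 mm, and the other blanks are still inside. Now the first push, to just before the fence mouth, then a look.

```bash
cat >> h.py <<'E'
F=np.array([.5418,-.1569]); a=np.radians(69.35); ey=np.array([np.cos(a),np.sin(a)]); ex=np.array([np.sin(a),-np.cos(a)])
def W(s,n): return F+s*ey+n*ex
def push(bot,b,t,z=.005,run=.012,speed=.05,D=.027):
    """descend behind blank centre b, push it to centre t"""
    u=(t-b)/np.linalg.norm(t-b); o=down(np.arctan2(u[1],u[0])+np.pi/2)
    st=b-u*(D+run); bot.goto([*st,.08],o); bot.line_to([*st,z],max_speed=.08)
    bot.line_to([*(t-u*D),z],max_speed=speed); return u,o
def look(bot,guess,name):
    c=bot.read_camera("top"); im=c["pixels"]; hsv=cv2.cvtColor(im,cv2.COLOR_BGR2HSV)
    x,y=proj(c,[*guess,.012]).astype(int); m=((hsv[...,1]<60)&(hsv[...,2]>100)).astype(np.uint8)*255
    k,A=blob(m,(x-20,x+20,y-20,y+20)); (p,q),r=cv2.minEnclosingCircle(ray(c,k,.012).astype(np.float32)*1000)
    P=np.array([p,q])/1000; print("blank",P,"r",r,"s,n",(P-F)@ey*1000,(P-F)@ex*1000)
    cv2.imwrite(f"pics/{name}.png",cv2.resize(im[165:330,280:440],None,fx=3.6,fy=3.6,interpolation=cv2.INTER_CUBIC)); return P
E
python3 - <<'E'
from h import *
from workcell import bot
b=np.array([.5879,-.0106]); t=W(.085,0)
u,o=push(bot,b,t); p=np.array(bot.current_ee_pos()); print("ee",p,np.round(bot.current_contact_force(),1))
bot.line_to([*(p[:2]-u*.015),.005],max_speed=.08); bot.line_to([*(p[:2]-u*.04),.12],max_speed=.2)
bot.goto([.58,.09,.16],o)
look(bot,t,"c1"); print(bot.current_clock())
E
```

```text
ee [ 0.57809428 -0.05091181  0.00495451] [-0.2  0.2 -0.2]
blank [ 0.57064655 -0.07789078] r 16.181907653808594 s,n 84.10602490340345 -0.8700478230864866
17.6167
```

View pics/c1.png

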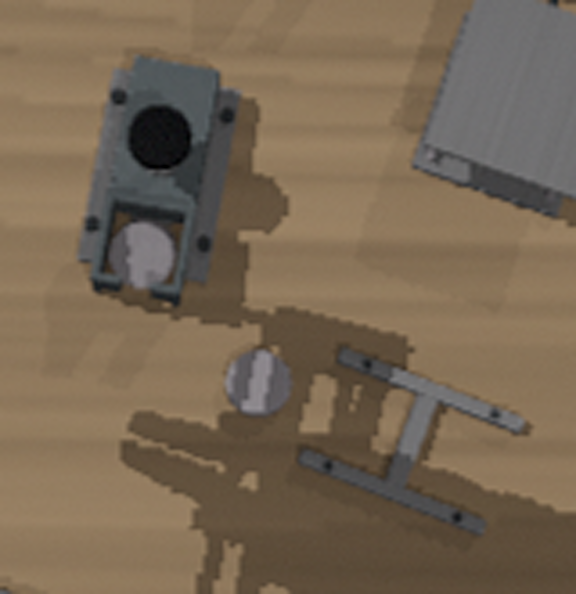

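The blank sits at crop (258,382), flat and in line with the fence mouth, whose middle is at (320,405). Now the final push along the fence axis.

```bash
python3 - <<'E'
from h import *
from workcell import bot
b=W(.085,-.0005); t=W(.026,-.0003)
u,o=push(bot,b,t,speed=.04); f0=np.array(bot.current_contact_force()); print("ee",np.array(bot.current_ee_pos())[:2]-t+u*.027,f0.round(1))
for s in np.arange(.025,.0175,-.0007):
    g=W(s,-.0003)-u*.027; bot.line_to([*g,.005],max_speed=.02); bot.hold(.05)
    f=np.array(bot.current_contact_force()); p=np.array(bot.current_ee_pos()); print(round(s*1e3,1),round(((p[:2]-F)@ey-.027)*1e3,2),f.round(1))
    if -f[:2]@u>5: break
bot.hold(.2); p=p[:2]
bot.line_to([*(p-u*.02),.005],max_speed=.08); bot.line_to([*(p-u*.04),.12],max_speed=.2)
bot.goto([.58,.09,.16],o)
look(bot,W(.022,0),"d1"); print(bot.current_clock())
E
```

```text
ee [1.70800938e-05 1.17550540e-04] [-0.  0. -0.]
25.0 24.99 [ 0.1  0.2 -1. ]
24.3 24.24 [-0.7  0.8  0.8]
23.6 23.68 [-0.1  0.9  0.4]
22.9 23.44 [1.7 3.9 0.1]
22.2 23.24 [3.1 6.8 0.9]
blank [ 0.5535697 -0.1523773] r 23.649892807006836 s,n 8.382806483690414 9.418557348687283
24.9
```

View pics/d1.png

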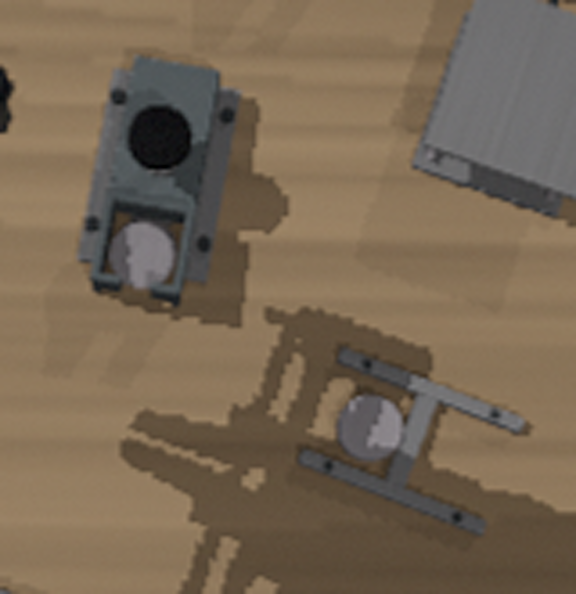

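The blank lies flat between the rails at crop (370,427), with its edge against the crossbar at about (403,430). The push force rose to 7 N straight along the fence axis, which confirms the contact. The plunger is up, two blanks are still in the magazine, and the robot is clear.

```bash
python3 -c "
from workcell import bot
print(bot.job_done(), bot.current_clock())"
```

```text
the job is handed in; nothing more can be done
the job is handed in; nothing more can be done
```

The job is handed in at about 25 s of the 61 s limit: one full plunger stroke put out a single blank, which I pushed between the fence rails until it touched the crossbar, leaving the other two in the dispenser; the judge's verdict was not shown.

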